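Make up a return load of vials by weight

TASK

Make up the courier's return load: stand sealed vials upright in the open organizer on the dial scale, adding large or small ones until the scale's pointer rests between the two limit tabs on the dial, then shut the organizer's lid fully. Leave the vials you do not need standing on the counter, and do not disturb the other things there.

Things in the scene. Friction and masses are not known exactly. Their poses are not given: they have to be found in the camera images.
- scale: Mechanical dial scale, fixed: low white base 220 mm (its x) by 360 mm (its y), 50 mm high; steel platform over the half towards its -y; round dial lying face up at the +y end (centre 97 mm towards +y, bezel 153 mm across, its top 75 mm above the counter, closed by a clear lens). Origin: centre of the base on the counter, z up.
- pointer (a joint): Angle of the scale's black pointer (long thin tip, short broad tail), rad: 0 (towards the scale's +x) with only the empty organizer on the platform (tared); turns clockwise seen from above, 1.047 rad per 100 g. The dial has a long tick every 100 g, a short one every 20 g, up to 500 g. Settles in about 0.5 s; touching the organizer or platform moves it too.
- limits (a joint): Angle of the first (lower) of the two black limit tabs at the dial's rim, rad, measured like the pointer's. The upper tab is 0.628 rad (60 g) further clockwise; a thin black arc joins the two. Set anew each time, the lower at 138 to 272 g; out of reach under the lens. The load is right when pointer minus limits is between 0 and 0.628 rad.
- pointer_tip (a point): Tip of the pointer, 54 mm from the dial's centre.
- band_mid (a point): Point on the dial midway between the two limit tabs, 54 mm from the dial's centre.
- case: Snap-lid organizer: open green box fixed on the platform, 190 mm (its x) by 170 mm (its y), 80 mm high, walls and floor 4 mm (inside 182 by 162 mm, 76 mm deep), no dividers. Origin: centre of its underside, 70 mm above the counter when empty; sinks 2 mm per 100 g, 13 mm at most when pressed. Axes as the scale's: +y towards the dial, lid hinge on the -y side.
- lid (a joint): Angle of the organizer's flat lid, rad: 0 shut; starts wide open at 1.95 to 2.2 (stop at 2.25), leaning outward past upright on the -y side. 6 mm thick, 194 mm wide along the case's x, 175 mm from hinge to free edge. The hinge is stiff: the lid stays where it is left and takes about 2 N at its free edge. Pushed past upright from behind, it can be pressed shut from above.
- lid_hinge (a point): Middle of the lid's hinge line: x = 0, y = -87 mm, z = 80 mm in the case's frame; the line runs along the case's x.
- lid_edge (a point): Middle of the lid's free edge, on its outer face (the top face when shut).
- large1: Large sealed vial: orange with a ribbed white cap and a blank paper label, 44 mm in diameter over the cap (body 40 mm), 72 mm tall with its 16 mm cap, 94 to 127 g (varies from vial to vial, not known in advance). Origin: centre of its foot, z up along its axis. Stands on the counter at the start.
- large2: Large sealed vial: orange with a ribbed white cap and a blank paper label, 44 mm in diameter over the cap (body 40 mm), 72 mm tall with its 16 mm cap, 94 to 127 g (varies from vial to vial, not known in advance). Origin: centre of its foot, z up along its axis. Stands on the counter at the start.
- large3: Large sealed vial: orange with a ribbed white cap and a blank paper label, 44 mm in diameter over the cap (body 40 mm), 72 mm tall with its 16 mm cap, 94 to 127 g (varies from vial to vial, not known in advance). Origin: centre of its foot, z up along its axis. Stands on the counter at the start.
- small1: Small sealed vial: same make as the large ones, 32 mm in diameter over the cap (body 28 mm), 60 mm tall with its 14 mm cap, 38 to 52 g (varies from vial to vial). Origin: centre of its foot, z up along its axis. Stands on the counter at the start.
- small2: Small sealed vial: same make as the large ones, 32 mm in diameter over the cap (body 28 mm), 60 mm tall with its 14 mm cap, 38 to 52 g (varies from vial to vial). Origin: centre of its foot, z up along its axis. Stands on the counter at the start.
- small3: Small sealed vial: same make as the large ones, 32 mm in diameter over the cap (body 28 mm), 60 mm tall with its 14 mm cap, 38 to 52 g (varies from vial to vial). Origin: centre of its foot, z up along its axis. Stands on the counter at the start.
- cap: Steel bottle cap lying hollow side up among the vials, 64 mm across, 13 mm high. Bystander. Origin: centre of its underside.
- dish: White ceramic dish, 100 mm across, 26 mm high. Bystander. Origin: centre of its underside.
- stapler: Grey and black stapler, 140 mm long, 55 mm high, behind the scale. Bystander. Origin: centre of its underside.
- lotion: White bottle, 60 mm across, 150 mm tall, behind the scale. Bystander. Origin: centre of its underside.
- carton: Brown carton 90 by 180 mm, 80 mm high, behind the scale. Bystander. Origin: centre of its underside.
- mug: Blue ceramic mug, 76 mm across, 90 mm tall, beyond the vials. Bystander. Origin: centre of its underside.
Mind the look-alikes: they are no part of the job. What is shaped like the large1 but green is not meant.

How it is judged:
On the way, in this order (a step that is already met when the one before it is completed fails the run):
1. a first vial's weight is on the scale, the pointer not yet between the tabs (value of joint pointer above 0.3 rad and not (distance between pointer_tip and band_mid below 0.018 m)), for 0.2 s.
2. with the lid still open, the pointer rests between the two tabs (distance between pointer_tip and band_mid below 0.018 m and value of joint lid above 1.2 rad), for 0.5 s.
At the end, for the whole second after the job is handed in: The pointer rests between the two limit tabs (up to 0.02 rad past either tab is allowed), the organizer's lid is shut to within 0.06 rad, and every vial is at rest and upright: either inside the organizer standing on its floor, or standing on the counter (distance between pointer_tip and band_mid below 0.018 m and value of joint lid below 0.06 rad and ((x of large1 in the frame of case between -0.095 and 0.095 m and y of large1 in the frame of case between -0.085 and 0.085 m and z of large1 in the frame of case between -0.005 and 0.02 m and angle between large1's own z axis and vertical below 0.25 rad) or (height (world z) of large1 between -0.005 and 0.008 m and angle between large1's own z axis and vertical below 0.15 rad)) and ((x of large2 in the frame of case between -0.095 and 0.095 m and y of large2 in the frame of case between -0.085 and 0.085 m and z of large2 in the frame of case between -0.005 and 0.02 m and angle between large2's own z axis and vertical below 0.25 rad) or (height (world z) of large2 between -0.005 and 0.008 m and angle between large2's own z axis and vertical below 0.15 rad)) and ((x of large3 in the frame of case between -0.095 and 0.095 m and y of large3 in the frame of case between -0.085 and 0.085 m and z of large3 in the frame of case between -0.005 and 0.02 m and angle between large3's own z axis and vertical below 0.25 rad) or (height (world z) of large3 between -0.005 and 0.008 m and angle between large3's own z axis and vertical below 0.15 rad)) and ((x of small1 in the frame of case between -0.095 and 0.095 m and y of small1 in the frame of case between -0.085 and 0.085 m and z of small1 in the frame of case between -0.005 and 0.02 m and angle between small1's own z axis and vertical below 0.25 rad) or (height (world z) of small1 between -0.005 and 0.008 m and angle between small1's own z axis and vertical below 0.15 rad)) and ((x of small2 in the frame of case between -0.095 and 0.095 m and y of small2 in the frame of case between -0.085 and 0.085 m and z of small2 in the frame of case between -0.005 and 0.02 m and angle between small2's own z axis and vertical below 0.25 rad) or (height (world z) of small2 between -0.005 and 0.008 m and angle between small2's own z axis and vertical below 0.15 rad)) and ((x of small3 in the frame of case between -0.095 and 0.095 m and y of small3 in the frame of case between -0.085 and 0.085 m and z of small3 in the frame of case between -0.005 and 0.02 m and angle between small3's own z axis and vertical below 0.25 rad) or (height (world z) of small3 between -0.005 and 0.008 m and angle between small3's own z axis and vertical below 0.15 rad)) and linear speed of each of large1, large2, large3, small1, small2, small3 below 0.02 m/s); the robot touches nothing.
It fails at once if the bottle cap, dish, stapler, bottle, carton or mug is shifted more than 30 mm or knocked over (distance of any of cap, dish, stapler, lotion, carton, mug from where it was at the start of the episode above 0.03 m or angle between any of cap, dish, stapler, lotion, carton, mug's own z axis and vertical above 0.5 rad).
It also fails if it takes over 72 s, if anything falls off the work surface, if the arm or the gripper's body presses on something with over 40 N, if the wrist force passes 120 N, or if a joint passes its speed limit or range.

ROBOT

A 6-joint arm with a two-finger parallel gripper is mounted at the origin on the work surface. World frame = base frame: x ahead of the robot, y to its left, z up, the work surface at z = 0. Lengths are in m, angles in rad, forces in N, time in s.
With the tool pointing down it reaches from about 0.35 to 0.85 m from the base axis. Payload 8.1 kg.
Tool frame: the origin (TCP) lies on the front face of the gripper's body, between the roots of the fingers; the fingertips stand 84 mm ahead of it and the grasp point (between the pads) lies 65 mm ahead of it; z points along the fingers, y is the direction in which the jaws open and shut (so a half turn about z gives the same grasp; the last joint's range is limited). The gripper opens to 93 mm and grips with 3 to 60 N. Pads are 15 mm wide; open, the fingers measure 128 mm over their backs; the gripper's body (75 mm by 188 mm) begins 65 mm behind the grasp point.
Start: joints at [-1.362, 0.13, 1.488, -0, 1.523, -0.085], TCP at [0.174, -0.574, 0.303] pointing down, gripper open.
Joint ranges: [-2.96, 2.96], [-0.89, 2.26], [0.02, 2.5], [-1.34, 4.48], [0, 2.73], [-2.66, 2.66]. Speed limits (rad/s): [2.39, 2.39, 2.79, 3.14, 3.14, 3.14].

INTERFACE

Orientations are given as a unit quaternion [x, y, z, w].
In Python, from plant import ctrl gives the robot as it stands.
- The arm moves only by the tool apply_moves, never from a script. Its argument "motion" is a list that holds one entry, the list of rows, each a list of 7 numbers: the gripper's target within -1 to 1 (fully open at 1, half-way at 0, shut at -1), then the shift along the tool's x, y, z in cm, then the turn, a rotation vector about the tool's x, y, z in degrees. In form: [[[hand, dx, dy, dz, wx, wy, wz], ...]]. A call has 1 to 8 rows; each row shifts and turns the commanded pose from where the row before left it, along the tool's axes as they then stand; what a row does not reach is not made up. A row lasts 1/8 s, in which the tool goes at most 62.5 mm and 10.7 degrees, less where a joint would pass 70% of its speed; a pose out of reach is approached as far as the arm can. A call is refused whole if a number of a shift passes 6.25 or a number of a turn 10.7, either way. A call with a gripper value outside its range is refused whole. The fingers move at their own pace and stop on an object; "force" is the grip in N (left out, the last holds). Time passes only in rows, so rows that do not move let the fingers close. It gives the time, the measured TCP pose, the force and the opening at its end, in the units of the state.
- ctrl.state(): the state, without advancing time (a new reading comes with each control period).
- ctrl.capture(name): name is "scene" or "top" or "wrist"; returns (picture, depth): 420x560x3 uint8, red, green, blue; 420x560 float32, m along the optical axis (not along the pixel's ray), 0 where there is no reading.
- ctrl.camera_params(name): a dict with "K" (3x3 intrinsics, pixels), "R" (3x3) and "t" (3): a world point X has camera coordinates R X + t. Camera axes: x right, y down, z forward; pixel columns grow to the right and rows downward; lengths in m; the calibration is good to about 2 mm. The wrist camera is an equidistant fisheye: a pixel r from the principal point sees the ray r / f radians off the axis. A picture is of the moment at which its call begins: read the wrist's pose just before it. camera_params takes no time and is no camera call; for the wrist camera it gives the pose at the moment of the call.
- ctrl.job_done(): hands the job in, once; it reports no verdict.
Trained networks look in the newest picture that a camera, given by its name, has taken for a name from the list of things; names that differ only in an ending like _2 or _b are one class to them, and where a whole thing is asked for, a point or a joint stands for the part that bears it (a point fixed in the world has none). Each returns a list of dicts, best first, with "conf" (0 to 1); they miss things now and then, are a little off and sometimes report something else, mostly with a low value. They report only what shows in the picture. A call takes as long as a camera call. They do not tell look-alikes from the thing itself.
- ctrl.recognise(camera, thing): "position" ([column, row] in pixels, amid what is visible of it).
- ctrl.outline_of(camera, thing): "mask" (420x560 bool, what is visible of it) and "position" ([column, row] in pixels, amid what is visible of it).
The state is a dict: "time": time; "joints": joint angles; "joint_velocities": joint speeds; "effort": joint torques, N m; "tool_pos": TCP position; "ee_rot": TCP orientation; "wrist_force": force on the tool from outside, world axes, zero at the start; "wrist_torque": the same for the moment, N m; "grip_width": finger opening in m.
Only numpy, scipy, OpenCV 4.12 (cv2) and the standard library are available. Lean on these libraries where they do the work, as an engineer would, in place of code of your own. Each camera call takes 0.05 s, during which the arm holds its last target.

## Working session

There is one attempt and no reset: what is moved stays moved. The work goes in short steps, Python scripts to look and compute and a tool call to move; the robot and the scene stay as the last step left them, time stands still between calls to the robot, and variables do not carry over. Pictures are saved under pics/ and viewed, and the job is handed in when it is done.

Besides the shell and the picture viewer there is one more tool, called after "Call:" in YAML: its name, and indented under it one key for each argument. apply_moves: Moves the arm, as the interface text tells. Its arguments: {"type":"object","properties":{"motion":{"type":"array","items":{"type":"array","items":{"type":"array","items":{"type":"number"}}}},"force":{"type":"number"}},"required":["motion"]}

```bash
ls; mkdir -p pics
cat > h.py <<'E'
import numpy as np, cv2
from plant import ctrl
from scipy.spatial.transform import Rotation as Ro
def cap(name,fn=None):
    cp=ctrl.camera_params(name); im,d=ctrl.capture(name)
    if fn: cv2.imwrite('pics/'+fn,im[:,:,::-1])
    return im,d,{k:np.array(v) for k,v in cp.items() if k in('K','R','t')}
def pt(cp,u,v,z):
    K,R,t=cp['K'],cp['R'],cp['t']
    c=np.array([(u-K[0,2])/K[0,0]*z,(v-K[1,2])/K[1,1]*z,z]); return R.T@(c-t)
def cloud(cp,d):
    K,R,t=cp['K'],cp['R'],cp['t']
    v,u=np.mgrid[:d.shape[0],:d.shape[1]]
    c=np.stack([(u-K[0,2])/K[0,0]*d,(v-K[1,2])/K[1,1]*d,d],-1); return (c-t)@R
def ray(cp,u,v,h):
    "point on pixel ray at world height h"
    K,R,t=cp['K'],cp['R'],cp['t']
    o=-R.T@t; r=R.T@np.array([(u-K[0,2])/K[0,0],(v-K[1,2])/K[1,1],1]); return o+r*(h-o[2])/r[2]
def proj(cp,X):
    c=cp['R']@np.array(X)+cp['t']; p=cp['K']@c; return p[:2]/p[2]
E
python3 - <<'E'
from h import *
for n in('scene','top'):
    im,d,cp=cap(n,n+'0.png'); print(n,cp['K'].round(1).tolist(),(-cp['R'].T@cp['t']).round(3),cp['R'].round(2).tolist())
    np.savez(n+'0.npz',im=im,d=d,**cp)
print(ctrl.state())
E
```

```text
pics
scene [[478.5, 0.0, 277.2], [0.0, 478.5, 208.4], [0.0, 0.0, 1.0]] [ 1.292 -0.256  0.931] [[0.43, 0.9, -0.0], [0.64, -0.3, -0.71], [-0.64, 0.3, -0.71]]
top [[436.9, 0.0, 280.5], [0.0, 436.9, 211.2], [0.0, 0.0, 1.0]] [0.458 0.079 1.075] [[-0.01, -1.0, -0.02], [-1.0, 0.01, -0.09], [0.09, 0.02, -1.0]]
{'time': 0.1, 'joints': array([-1.36241650e+00,  1.31088896e-01,  1.48919548e+00,  5.19121733e-05,
        1.52305186e+00, -8.54104810e-02]), 'joint_velocities': array([ 0.00024502, -0.0021517 , -0.00095637,  0.00076566, -0.00039676,
       -0.00062492]), 'effort': array([ 1.92603453e-03, -5.61342108e+01, -4.93097270e+01,  7.71171483e-02,
        2.91712809e-02, -4.33390812e-05]), 'tool_pos': array([ 0.17369656, -0.57389152,  0.30177653]), 'ee_rot': array([ 9.89230102e-01,  1.46366132e-01, -2.76914919e-05, -8.71735115e-04]), 'wrist_force': array([ 0.59904348, -0.33847433,  0.63831705]), 'wrist_torque': array([ 0.03905355, -0.03520983,  0.00119485]), 'grip_width': 0.09280141339588047}
```

View pics/scene0.png

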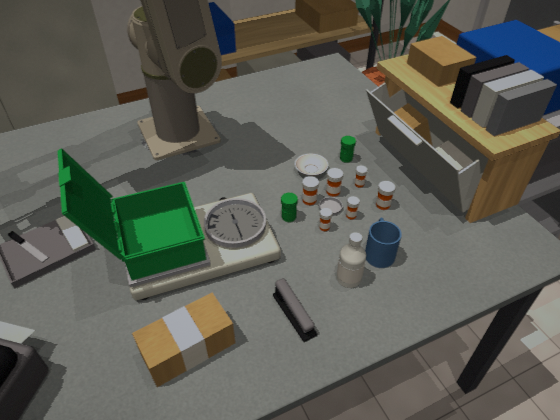

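View pics/top0.png

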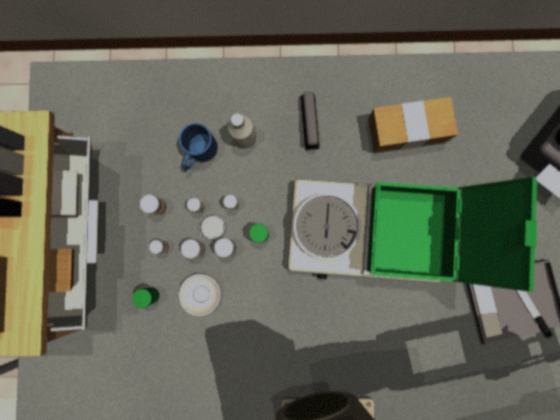

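Run:
```python
from h import *
im,d,cp=cap('top','top1.png'); P=cloud(cp,d)
np.savez('top1.npz',im=im,d=d,**cp)
for n in('large1','small1','cap','dish','mug','lotion','scale','case','lid','pointer_tip','band_mid','lid_edge','lid_hinge'):
    for r in ctrl.outline_of('top',n):
        if r['conf']<.15: continue
        m=r['mask']&(d>0); q=P[m]; 
        if len(q)==0: continue
        zt=np.percentile(q[:,2],97); s=q[q[:,2]>zt-.004] ; 
        print(n,round(r['conf'],2),np.round(r['position'],1),'ztop',zt.round(3),'ctr',((s.max(0)+s.min(0))/2).round(3)[:2],'med',np.median(s,0)[:2].round(3),'n',m.sum(), (s.max(0)-s.min(0))[:2].round(3))
a=im[170:290,270:380]; cv2.imwrite('pics/dial1.png',cv2.resize(a,None,fx=5,fy=5,interpolation=cv2.INTER_CUBIC)[:,:,::-1])
```

```text
large1 0.96 [144.6 295. ] ztop 0.075 ctr [0.35  0.422] med [0.348 0.422] n 415 [0.041 0.042]
large1 0.9 [153.  205.3] ztop 0.074 ctr [0.567 0.408] med [0.568 0.407] n 394 [0.04  0.041]
large1 0.82 [260.1 234.5] ztop 0.075 ctr [0.496 0.155] med [0.497 0.155] n 293 [0.041 0.041]
large1 0.77 [224.4 249.4] ztop 0.075 ctr [0.463 0.235] med [0.464 0.236] n 333 [0.039 0.04 ]
large1 0.6 [194.1 248.9] ztop 0.075 ctr [0.461 0.312] med [0.463 0.312] n 355 [0.041 0.042]
small1 0.65 [229.9 201.5] ztop 0.063 ctr [0.572 0.222] med [0.572 0.221] n 183 [0.029 0.028]
small1 0.52 [198.4 211.3] ztop 0.062 ctr [0.564 0.308] med [0.564 0.309] n 191 [0.028 0.031]
small1 0.45 [156.9 246.9] ztop 0.063 ctr [0.466 0.394] med [0.468 0.395] n 202 [0.028 0.028]
cap 0.95 [212.8 227.4] ztop 0.012 ctr [0.511 0.273] med [0.514 0.248] n 459 [0.05 0.06]
cap 0.65 [411.  125.8] ztop 0.084 ctr [ 0.749 -0.21 ] med [ 0.747 -0.21 ] n 3764 [0.111 0.188]
dish 0.84 [200.  293.4] ztop 0.027 ctr [0.353 0.301] med [0.352 0.306] n 1357 [0.097 0.097]
mug 0.93 [195.8 142.2] ztop 0.091 ctr [0.714 0.299] med [0.713 0.301] n 1187 [0.076
[... 273 characters left out ...]
16932 [0.196 0.033]
case 0.67 [225.7 248.2] ztop 0.075 ctr [0.463 0.235] med [0.464 0.236] n 335 [0.039 0.04 ]
lid 0.93 [497.6 235. ] ztop 0.318 ctr [ 0.48 -0.33] med [ 0.481 -0.329] n 8105 [0.195 0.031]
pointer_tip 0.51 [457.  233.3] ztop 0.314 ctr [ 0.481 -0.331] med [ 0.479 -0.331] n 16863 [0.194 0.033]
pointer_tip 0.15 [241.1 130.2] ztop 0.152 ctr [0.739 0.194] med [0.738 0.194] n 798 [0.026 0.026]
band_mid 0.75 [152.3 205. ] ztop 0.074 ctr [0.567 0.409] med [0.566 0.408] n 420 [0.04  0.043]
lid_edge 0.79 [500.1 235.9] ztop 0.318 ctr [ 0.48 -0.33] med [ 0.481 -0.329] n 8008 [0.195 0.031]
lid_hinge 0.71 [455.1 231.8] ztop 0.314 ctr [ 0.48  -0.331] med [ 0.479 -0.332] n 16970 [0.196 0.033]
```

View pics/dial1.png

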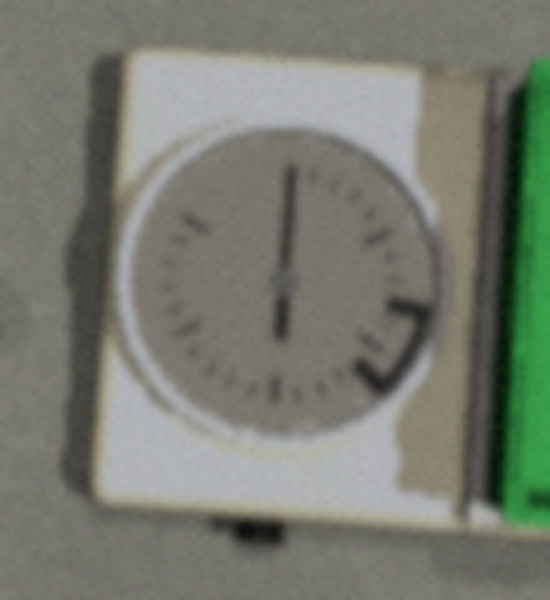

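Run:
```python
from h import *
z=np.load('top1.npz'); im,d=z['im'],z['d']; cp={k:z[k] for k in('K','R','t')}; P=cloud(cp,d)
hsv=cv2.cvtColor(im,cv2.COLOR_RGB2HSV)
g=(hsv[...,0]>45)&(hsv[...,0]<75)&(hsv[...,1]>150)&(d>0); u=np.arange(560)[None,:]+0*d
g&=(u>340)
q=P[g]
rim=q[(q[:,2]>.143)&(q[:,2]<.156)]
print('rim',rim.shape,rim.min(0),rim.max(0)); 
r=cv2.minAreaRect((rim[:,:2]*1000).astype(np.float32)); print(r)
fl=q[(q[:,2]>.066)&(q[:,2]<.082)]; print('floor',np.percentile(fl,[1,99],axis=0).round(3), cv2.minAreaRect((fl[:,:2]*1000).astype(np.float32)))
hi=q[q[:,2]>.17]; n=np.linalg.svd(hi-hi.mean(0),full_matrices=False)[2][2]; print('lid n',n,hi.mean(0),hi.min(0),hi.max(0))
top=hi[hi[:,2]>.30];print(top.min(0),top.max(0))
# pointer colour yaw: scale base edge
b=(P[...,2]>.045)&(P[...,2]<.056)&(u>280)&(u<375)&(np.arange(420)[:,None]>170)&(np.arange(420)[:,None]<290)
s=P[b]; print('base',s.min(0),s.max(0),cv2.minAreaRect((s[:,:2]*1000).astype(np.float32)))
z=np.load('scene0.npz'); im,d=z['im'],z['d']; cp={k:z[k] for k in('K','R','t')}; P=cloud(cp,d)
hsv=cv2.cvtColor(im,cv2.COLOR_RGB2HSV)
g=(hsv[...,0]>45)&(hsv[...,0]<75)&(hsv[...,1]>150)&(d>0); 
q=P[g];q=q[q[:,1]<.05]
rim=q[(q[:,2]>.145)&(q[:,2]<.156)]; print(cv2.minAreaRect((rim[:,:2]*1000).astype(np.float32)))
hi=q[q[:,2]>.17]; print(hi.min(0),hi.max(0))
```

```text
rim (1276, 3) [ 0.39207361 -0.28365918  0.14302694] [ 0.59634091 -0.08667995  0.15597388]
((494.10235595703125, -184.80487060546875), (183.75730895996094, 192.8737335205078), 84.38756561279297)
floor [[ 0.401 -0.267  0.07 ]
 [ 0.583 -0.115  0.079]] ((492.5719909667969, -190.91864013671875), (149.633544921875, 182.52699279785156), 84.83944702148438)
lid n [-0.08330682 -0.93167332 -0.35361675] [ 0.48216989 -0.3103862   0.24929972] [ 0.38432572 -0.3468781   0.17000882] [ 0.58070311 -0.26943167  0.32607864]
[ 0.38432572 -0.3468781   0.30002584] [ 0.57853208 -0.3146673   0.32607864]
base [ 0.39128162 -0.11741376  0.04501659] [0.62355335 0.0875649  0.0555473 ] ((507.64178466796875, -20.694747924804688), (201.79525756835938, 216.7897491455078), 84.63456726074219)
((497.2685241699219, -183.65902709960938), (178.6345977783203, 200.49569702148438), 84.93569946289062)
[ 0.38361143 -0.34728965  0.17006973] [ 0.58829469 -0.26400347  0.32599104]
```

```bash
cat >> h.py <<'E'
def plan(wps,hand,psi_end=None,start=None,psi0=None,step=.058,tstep=10.):
    """print rows through world waypoints (tool pointing down), rounded; returns predicted end"""
    s=ctrl.state(); p=np.array(start if start is not None else s['tool_pos'])
    X=Ro.from_quat(s['ee_rot']).as_matrix(); psi=psi0 if psi0 is not None else np.arctan2(X[1,0],X[0,0])
    if psi_end is None: psi_end=psi
    seg=[];q=p
    for w in wps:
        w=np.array(w,float); n=max(1,int(np.ceil(np.abs(w-q).max()/step-1e-6)))
        seg+= [q+(w-q)*(i+1)/n for i in range(n)]; q=w
    nt=int(np.ceil(abs(np.degrees(psi_end-psi))/tstep-1e-3)); rows=[]
    while len(seg)<nt: seg.append(q)
    for i,w in enumerate(seg):
        dw=w-p; c,sn=np.cos(psi),np.sin(psi)
        dx=c*dw[0]+sn*dw[1]; dy=sn*dw[0]-c*dw[1]; dz=-dw[2]
        r=np.round(np.array([dx,dy,dz])*100,1)
        a=np.clip(np.degrees(psi_end-psi),-tstep,tstep); a=round(a,1)
        rows.append([hand,*r.tolist(),0,0,-a])
        x=r/100; p=p+np.array([c*x[0]+sn*x[1],sn*x[0]-c*x[1],-x[2]]); psi+=np.radians(a)
    for i in range(0,len(rows),8): print(str(rows[i:i+8]).replace(' ',''))
    print('end',p.round(4),round(psi,4))
def st():
    s=ctrl.state(); X=Ro.from_quat(s['ee_rot']).as_matrix()
    print('t',round(s['time'],2),'tcp',s['tool_pos'].round(4),'psi',round(np.arctan2(X[1,0],X[0,0]),3),'zax',X[:,2].round(3),'F',s['wrist_force'].round(1),'w',round(s['grip_width'],4),'j',s['joints'].round(2))
E
python3 - <<'E'
from h import *
plan([[.28,-.47,.42],[.40,-.2,.45],[.463,0,.40],[.463,.235,.25]],.4,np.pi/2)
E
```

```text
[[0.4,4.4,-2.3,-3.9,0,0,np.float64(-10.0)],[0.4,4.7,-1.5,-3.9,0,0,np.float64(-10.0)],[0.4,4.9,-0.7,-3.9,0,0,np.float64(-10.0)],[0.4,5.6,-1.9,-0.6,0,0,np.float64(-10.0)],[0.4,5.8,-0.9,-0.6,0,0,np.float64(-10.0)],[0.4,6.0,0.1,-0.6,0,0,np.float64(-10.0)],[0.4,5.8,1.1,-0.6,0,0,np.float64(-10.0)],[0.4,5.5,2.0,-0.6,0,0,np.float64(-3.2)]]
[[0.4,5.0,1.6,1.2,0,0,np.float64(0.0)],[0.4,5.0,1.6,1.3,0,0,np.float64(0.0)],[0.4,5.0,1.6,1.2,0,0,np.float64(0.0)],[0.4,5.0,1.6,1.3,0,0,np.float64(0.0)],[0.4,4.7,-0.0,3.0,0,0,np.float64(0.0)],[0.4,4.7,-0.0,3.0,0,0,np.float64(0.0)],[0.4,4.7,-0.0,3.0,0,0,np.float64(0.0)],[0.4,4.7,-0.0,3.0,0,0,np.float64(0.0)]]
[[0.4,4.7,-0.0,3.0,0,0,np.float64(0.0)]]
end [0.4632 0.235  0.2498] 1.5714
```

Call:
apply_moves:
  motion:
    - [[0.4, 4.4, -2.3, -3.9, 0, 0, -10], [0.4, 4.7, -1.5, -3.9, 0, 0, -10], [0.4, 4.9, -0.7, -3.9, 0, 0, -10], [0.4, 5.6, -1.9, -0.6, 0, 0, -10], [0.4, 5.8, -0.9, -0.6, 0, 0, -10], [0.4, 6.0, 0.1, -0.6, 0, 0, -10], [0.4, 5.8, 1.1, -0.6, 0, 0, -10], [0.4, 5.5, 2.0, -0.6, 0, 0, -3.2]]
  force: 12

```text
time: 1.8
tool_pos: [0.399, -0.1991, 0.4492]
ee_rot: [0.706, 0.709, 0.0, 0.0]
wrist_force: [0.9, -0.3, 0.4]
grip_width: 0.065
```

Call:
apply_moves:
  motion:
    - [[0.4, 5.0, 1.6, 1.2, 0, 0, 0], [0.4, 5.0, 1.6, 1.3, 0, 0, 0], [0.4, 5.0, 1.6, 1.2, 0, 0, 0], [0.4, 5.0, 1.6, 1.3, 0, 0, 0], [0.4, 4.7, 0, 3.0, 0, 0, 0], [0.4, 4.7, 0, 3.0, 0, 0, 0], [0.4, 4.7, 0, 3.0, 0, 0, 0], [0.4, 4.7, 0, 3.0, 0, 0, 0]]

```text
time: 2.8
tool_pos: [0.4622, 0.1887, 0.2782]
ee_rot: [0.707, 0.707, 0.0, 0.0]
wrist_force: [1.2, -0.2, 0.2]
grip_width: 0.0652
```

Call:
apply_moves:
  motion:
    - [[0.4, 4.7, 0, 3.0, 0, 0, 0], [0.4, 0, 0, 0, 0, 0, 0]]

```text
time: 3.05
tool_pos: [0.4604, 0.2362, 0.2456]
ee_rot: [0.706, 0.709, -0.002, -0.001]
wrist_force: [0.6, -0.6, 0.4]
grip_width: 0.0649
```

Run:
```python
from h import *
st(); cap('wrist','w1.png'); cap('scene','s1.png')
```

```text
t 3.05 tcp [0.4604 0.2362 0.2456] psi 1.575 zax [-0.005 -0.001 -1.   ] F [ 0.6 -0.6  0.4] w 0.0649 j [ 0.37 -0.06  1.78  0.    1.42  0.37]
```

View pics/w1.png

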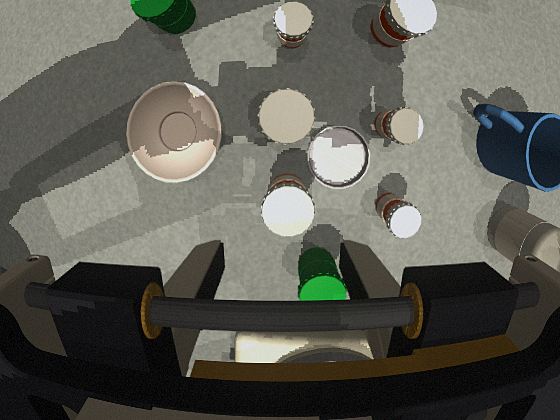

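View pics/s1.png

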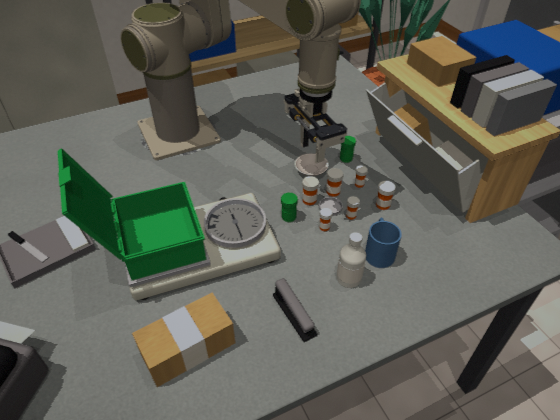

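Run:
```python
from h import *
def fe(X):
    cp=ctrl.camera_params('wrist'); K=np.array(cp['K']);c=np.array(cp['R'])@np.array(X)+np.array(cp['t'])
    th=np.arctan2(np.hypot(c[0],c[1]),c[2]); u=c[:2]/np.hypot(c[0],c[1])*th
    return K[:2,:2]@u+K[:2,2]
for X in [(.463,.235,.073),(.461,.312,.073),(.496,.155,.073),(.572,.222,.06),(.466,.394,.06),(.4604,.2362,.162)]: print(X,fe(X).round(1))
cp={k:np.array(v) for k,v in ctrl.camera_params('scene').items() if k in 'KRt'}
for X in [(.463,.235,.073),(.461,.312,.073),(.4604,.2362,.2456),(.4604,.2362,.162)]: print(X,proj(cp,X).round(1))
```

```text
(0.463, 0.235, 0.073) [281.5 208.6]
(0.461, 0.312, 0.073) [279.1 114. ]
(0.496, 0.155, 0.073) [317.3 292.5]
(0.572, 0.222, 0.06) [400.4 218.5]
(0.466, 0.394, 0.06) [285.5  19.1]
(0.4604, 0.2362, 0.162) [276.9 249.8]
(0.463, 0.235, 0.073) [309.5 180.7]
(0.461, 0.312, 0.073) [334.  172.1]
(0.4604, 0.2362, 0.2456) [312.8 126.9]
(0.4604, 0.2362, 0.162) [311.1 153.9]
```

Call:
apply_moves:
  motion:
    - [[0.4, 0, 0.2, 4.9, 0, 0, 0], [0.4, 0, 0, 4.9, 0, 0, 0], [0.4, 0, 0, 4.9, 0, 0, 0], [0.4, 0, 0, 0, 0, 0, 0], [-1, 0, 0, 0, 0, 0, 0], [-1, 0, 0, 0, 0, 0, 0], [-1, 0, 0, 0, 0, 0, 0]]
  force: 12

```text
time: 4.03
tool_pos: [0.466, 0.2347, 0.1043]
ee_rot: [0.707, 0.707, 0.002, 0.001]
wrist_force: [-0.8, 0.2, 7.8]
grip_width: 0.0437
```

Run:
```python
from h import *
st()
plan([[.465,.235,.21],[.49,.06,.32],[.498,-.131,.32],[.498,-.131,.19]],-1,start=[.465,.235,.103],psi0=np.pi/2)
```

```text
t 4.03 tcp [0.466  0.2347 0.1043] psi 1.571 zax [ 0.004  0.002 -1.   ] F [-0.8  0.2  7.8] w 0.0437 j [ 0.37  0.11  1.89 -0.    1.14  0.37]
[[-1,0.0,0.0,-5.4,0,0,np.float64(-0.0)],[-1,0.0,0.0,-5.3,0,0,np.float64(-0.0)],[-1,-4.4,0.6,-2.7,0,0,np.float64(-0.0)],[-1,-4.3,0.7,-2.8,0,0,np.float64(-0.0)],[-1,-4.4,0.6,-2.7,0,0,np.float64(-0.0)],[-1,-4.4,0.6,-2.8,0,0,np.float64(-0.0)],[-1,-4.8,0.2,0.0,0,0,np.float64(-0.0)],[-1,-4.7,0.2,0.0,0,0,np.float64(-0.0)]]
[[-1,-4.8,0.2,0.0,0,0,np.float64(-0.0)],[-1,-4.8,0.2,0.0,0,0,np.float64(-0.0)],[-1,0.0,-0.0,4.3,0,0,np.float64(-0.0)],[-1,0.0,-0.0,4.4,0,0,np.float64(-0.0)],[-1,0.0,-0.0,4.3,0,0,np.float64(-0.0)]]
end [ 0.498 -0.131  0.19 ] 1.5708
```

Call:
apply_moves:
  motion:
    - [[-1, 0, 0, -3, 0, 0, 0], [-1, 0, 0, -3.7, 0, 0, 0], [-1, 0, 0, -4, 0, 0, 0], [-1, 0, 0, 0, 0, 0, 0]]

```text
time: 4.53
tool_pos: [0.4667, 0.2351, 0.2138]
ee_rot: [0.707, 0.707, 0.004, 0.002]
wrist_force: [0.2, -0.1, -0.7]
grip_width: 0.0436
```

Run:
```python
from h import *
st(); cap('wrist','w2.png'); im,d,cp=cap('scene'); cv2.imwrite('pics/s2.png',cv2.resize(im[60:260,200:420],None,fx=3,fy=3)[:,:,::-1])
```

```text
t 4.53 tcp [0.4667 0.2351 0.2138] psi 1.572 zax [ 0.008  0.003 -1.   ] F [ 0.2 -0.1 -0.7] w 0.0436 j [ 0.37 -0.03  1.81  0.    1.34  0.37]
```

View pics/s2.png

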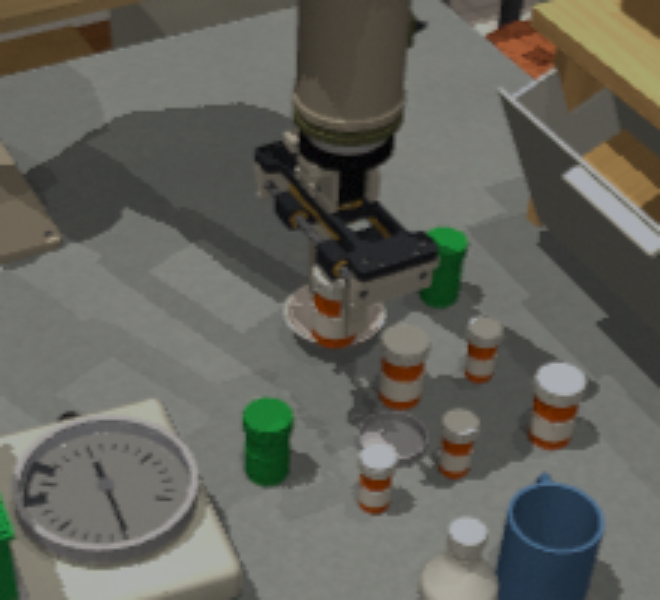

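Call:
apply_moves:
  motion:
    - [[-1, -4.4, 0.6, -2.7, 0, 0, 0], [-1, -4.3, 0.7, -2.8, 0, 0, 0], [-1, -4.4, 0.6, -2.7, 0, 0, 0], [-1, -4.4, 0.6, -2.8, 0, 0, 0], [-1, -4.8, 0.2, 0, 0, 0, 0], [-1, -4.7, 0.2, 0, 0, 0, 0], [-1, -4.8, 0.2, 0, 0, 0, 0], [-1, -4.8, 0.2, 0, 0, 0, 0]]

```text
time: 5.62
tool_pos: [0.4969, -0.1332, 0.3169]
ee_rot: [0.707, 0.707, -0.001, -0.001]
wrist_force: [0.8, 0.4, -1.3]
grip_width: 0.0439
```

Call:
apply_moves:
  motion:
    - [[-1, 0, 0, 4.5, 0, 0, 0], [-1, 0, 0, 4.5, 0, 0, 0], [-1, 0, 0, 3.5, 0, 0, 0], [-1, 0, 0, 1.4, 0, 0, 0], [-1, 0, 0, 0.1, 0, 0, 0], [-1, 0, 0, 0, 0, 0, 0]]

```text
time: 6.38
tool_pos: [0.4985, -0.1321, 0.1802]
ee_rot: [0.707, 0.707, 0.0, 0.001]
wrist_force: [-0.5, -0.3, 0.7]
grip_width: 0.0433
```

Run:
```python
from h import *
st(); im,d,cp=cap('scene'); cv2.imwrite('pics/s3.png',cv2.resize(im[100:300,60:300],None,fx=3,fy=3)[:,:,::-1])
```

```text
t 6.38 tcp [ 0.4985 -0.1321  0.1802] psi 1.572 zax [ 0.002 -0.001 -1.   ] F [-0.5 -0.3  0.7] w 0.0433 j [-0.36 -0.    1.86  0.    1.29 -0.36]
```

View pics/s3.png

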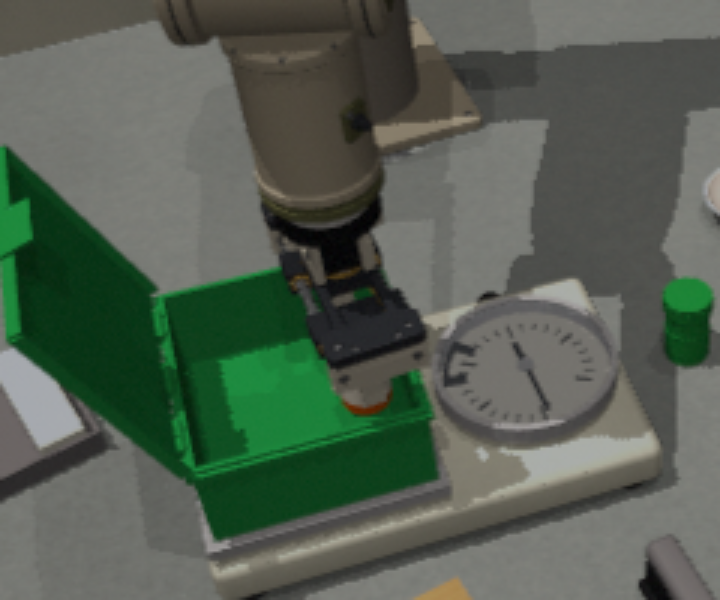

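Call:
apply_moves:
  motion:
    - [[-1, 0, 0, 0.3, 0, 0, 0], [-0.03, 0, 0, 0, 0, 0, 0], [0.3, 0, 0, 0, 0, 0, 0], [0.5, 0, 0, 0, 0, 0, 0], [0.5, 0, 0, -3, 0, 0, 0], [0.5, 0, 0, -5, 0, 0, 0], [0.5, 0, 0, -6, 0, 0, 0], [0.1, 6, 0, 0, 0, 0, 0]]

```text
time: 7.42
tool_pos: [0.4999, -0.0745, 0.3222]
ee_rot: [0.709, 0.705, 0.002, 0.005]
wrist_force: [0.8, 1.5, -0.2]
grip_width: 0.0638
```

Run:
```python
from h import *
st();
# commanded (.498,-.131+.06,.177+.14)
plan([[.52,.0,.30],[.571,.222,.25],[.571,.222,.20]],.1,start=[.498,-.071,.317],psi0=np.pi/2)
```

```text
t 7.42 tcp [ 0.4999 -0.0745  0.3222] psi 1.566 zax [ 0.01  -0.004 -1.   ] F [ 0.8  1.5 -0.2] w 0.0638 j [-0.25 -0.14  1.73 -0.    1.55 -0.24]
[[0.1,3.6,1.1,0.9,0,0,np.float64(-0.0)],[0.1,3.5,1.1,0.8,0,0,np.float64(-0.0)],[0.1,5.5,1.3,1.3,0,0,np.float64(-0.0)],[0.1,5.6,1.2,1.2,0,0,np.float64(-0.0)],[0.1,5.5,1.3,1.2,0,0,np.float64(-0.0)],[0.1,5.6,1.3,1.3,0,0,np.float64(-0.0)],[0.1,-0.0,-0.0,5.0,0,0,np.float64(-0.0)]]
end [0.571 0.222 0.2  ] 1.5708
```

Call:
apply_moves:
  motion:
    - [[0.1, 3.6, 1.1, 0.9, 0, 0, 0], [0.1, 3.5, 1.1, 0.8, 0, 0, 0], [0.1, 5.5, 1.3, 1.3, 0, 0, 0], [0.1, 5.6, 1.2, 1.2, 0, 0, 0], [0.1, 5.5, 1.3, 1.2, 0, 0, 0], [0.1, 5.6, 1.3, 1.3, 0, 0, 0], [0.1, 0, 0, 5.0, 0, 0, 0], [0.1, 0, 0, 0, 0, 0, 0]]

```text
time: 8.43
tool_pos: [0.5674, 0.221, 0.1938]
ee_rot: [0.706, 0.708, -0.004, -0.002]
wrist_force: [-1.2, 0.0, -0.7]
grip_width: 0.051
```

Run:
```python
from h import *
st(); im,d,cp=cap('top'); cv2.imwrite('pics/t4.png',cv2.resize(im[170:290,270:380],None,fx=5,fy=5,interpolation=cv2.INTER_CUBIC)[:,:,::-1])
im2,_,_=cap('scene'); cv2.imwrite('pics/s4.png',im2[:,:,::-1])
cv2.imwrite('pics/t4b.png',im[:,:,::-1])
```

```text
t 8.43 tcp [0.5674 0.221  0.1938] psi 1.573 zax [-0.009 -0.003 -1.   ] F [-1.2  0.  -0.7] w 0.051 j [ 0.29  0.24  1.57 -0.    1.34  0.29]
```

View pics/t4.png

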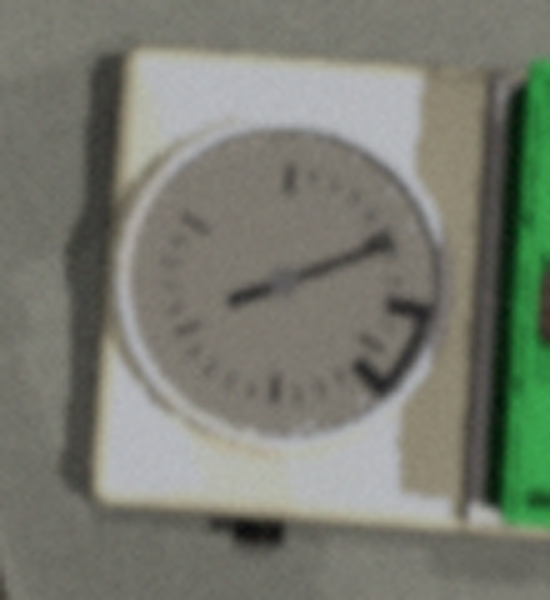

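View pics/s4.png

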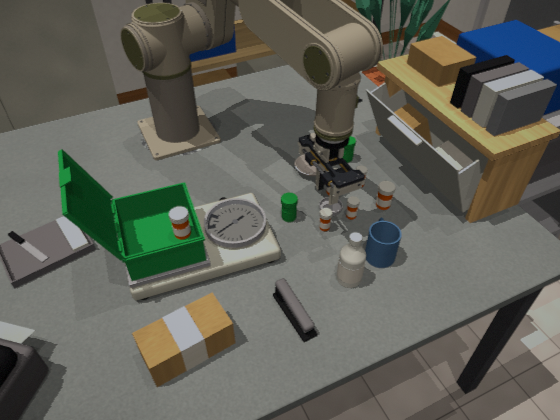

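View pics/t4b.png

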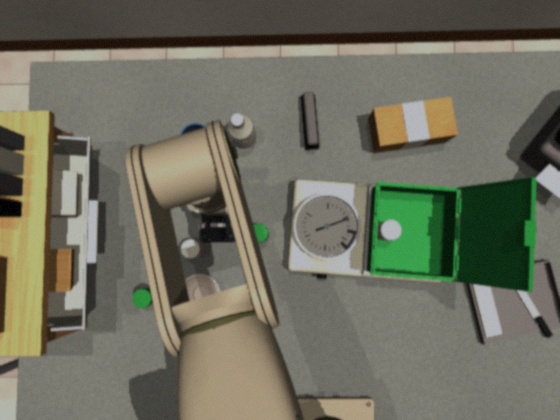

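Call:
apply_moves:
  motion:
    - [[0.1, 0, 0.1, 4.5, 0, 0, 0], [0.1, 0, 0, 4.0, 0, 0, 0], [0.1, 0, 0, 0.8, 0, 0, 0], [0.1, 0, 0, 0, 0, 0, 0], [-1, 0, 0, 0, 0, 0, 0], [-1, 0, 0, 0, 0, 0, 0], [-1, 0, 0, 0, 0, 0, 0]]

```text
time: 9.4
tool_pos: [0.5723, 0.2214, 0.1074]
ee_rot: [0.707, 0.707, 0.001, 0.001]
wrist_force: [-1.0, 0.4, 5.9]
grip_width: 0.0316
```

Run:
```python
from h import *
st();
plan([[.572,.222,.21],[.53,.06,.32],[.494,-.176,.32]],-1,start=[.572,.222,.107],psi0=np.pi/2)
```

```text
t 9.4 tcp [0.5723 0.2214 0.1074] psi 1.571 zax [ 0.002  0.001 -1.   ] F [-1.   0.4  5.9] w 0.0316 j [ 0.29  0.34  1.62 -0.    1.18  0.29]
[[-1,0.0,0.0,-5.2,0,0,np.float64(-0.0)],[-1,0.0,0.0,-5.1,0,0,np.float64(-0.0)],[-1,-5.4,-1.4,-3.7,0,0,np.float64(-0.0)],[-1,-5.4,-1.4,-3.6,0,0,np.float64(-0.0)],[-1,-5.4,-1.4,-3.7,0,0,np.float64(-0.0)],[-1,-4.7,-0.7,0.0,0,0,np.float64(-0.0)],[-1,-4.7,-0.7,0.0,0,0,np.float64(-0.0)],[-1,-4.8,-0.8,0.0,0,0,np.float64(-0.0)]]
[[-1,-4.7,-0.7,0.0,0,0,np.float64(-0.0)],[-1,-4.7,-0.7,0.0,0,0,np.float64(-0.0)]]
end [ 0.494 -0.176  0.32 ] 1.5708
```

Call:
apply_moves:
  motion:
    - [[-1, 0, 0, -5.2, 0, 0, 0], [-1, 0, 0, -5.1, 0, 0, 0], [-1, -5.4, -1.4, -3.7, 0, 0, 0], [-1, -5.4, -1.4, -3.6, 0, 0, 0], [-1, -5.4, -1.4, -3.7, 0, 0, 0], [-1, -4.7, -0.7, 0, 0, 0, 0], [-1, -4.7, -0.7, 0, 0, 0, 0], [-1, -4.8, -0.8, 0, 0, 0, 0]]

```text
time: 10.4
tool_pos: [0.5098, -0.0739, 0.3122]
ee_rot: [0.707, 0.707, 0.0, 0.0]
wrist_force: [1.0, -0.6, 0.4]
grip_width: 0.0317
```

Call:
apply_moves:
  motion:
    - [[-1, -4.7, -0.7, 0, 0, 0, 0], [-1, -4.7, -0.7, 0, 0, 0, 0], [-1, 0, 0, 4.0, 0, 0, 0], [-1, 0, 0, 4.0, 0, 0, 0], [-1, 0, 0, 4.0, 0, 0, 0], [-1, 0, 0, 1.5, 0, 0, 0], [-1, 0, 0, 0.4, 0, 0, 0], [-1, 0, 0, 0, 0, 0, 0]]

```text
time: 11.4
tool_pos: [0.4969, -0.1666, 0.1739]
ee_rot: [0.707, 0.707, 0.0, 0.001]
wrist_force: [-0.5, -0.5, 1.0]
grip_width: 0.0308
```

Run:
```python
from h import *
st(); im,d,cp=cap('scene'); cv2.imwrite('pics/s5.png',cv2.resize(im[100:300,60:300],None,fx=3,fy=3)[:,:,::-1])
```

```text
t 11.4 tcp [ 0.4969 -0.1666  0.1739] psi 1.572 zax [ 0.001 -0.    -1.   ] F [-0.5 -0.5  1. ] w 0.0308 j [-0.42  0.03  1.84  0.    1.27 -0.42]
```

View pics/s5.png

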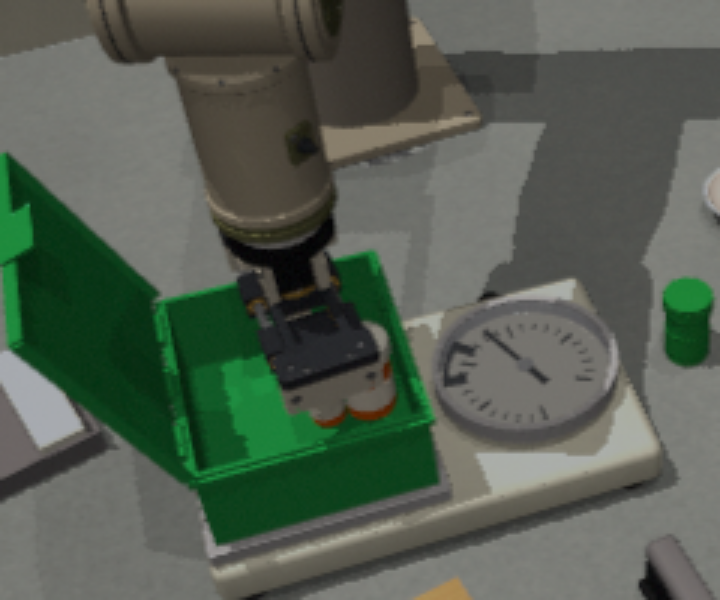

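Call:
apply_moves:
  motion:
    - [[-1, 0, 0, -0.8, 0, 0, 0], [-1, -1.2, 0, 0, 0, 0, 0], [-1, 0, 0, 0, 0, 0, 0]]

```text
time: 11.82
tool_pos: [0.4966, -0.1796, 0.1814]
ee_rot: [0.707, 0.707, 0.0, 0.001]
wrist_force: [-0.5, -1.1, 0.1]
grip_width: 0.0317
```

Run:
```python
from h import *
st(); im,d,cp=cap('scene'); cv2.imwrite('pics/s6.png',cv2.resize(im[100:300,60:300],None,fx=3,fy=3)[:,:,::-1])
```

```text
t 11.82 tcp [ 0.4966 -0.1796  0.1814] psi 1.571 zax [ 0.001 -0.001 -1.   ] F [-0.5 -1.1  0.1] w 0.0317 j [-0.44  0.03  1.82 -0.    1.29 -0.44]
```

View pics/s6.png

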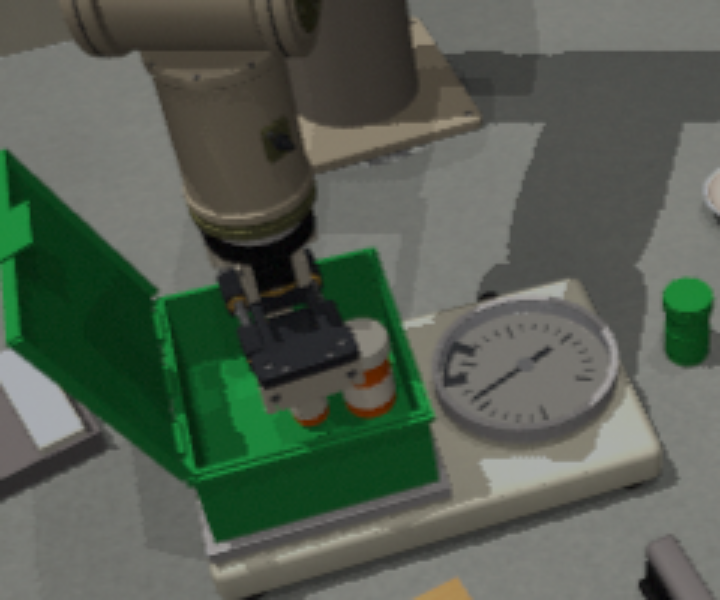

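Call:
apply_moves:
  motion:
    - [[-1, 0, 0, 0.3, 0, 0, 0], [-0.25, 0, 0, 0, 0, 0, 0], [0.0, 0, 0, 0, 0, 0, 0], [0.2, 0, 0, 0, 0, 0, 0], [0.2, 0, 0, -3, 0, 0, 0], [0.2, 0, 0, -5, 0, 0, 0], [0.2, 0, 0, -5.5, 0, 0, 0], [0.1, 0, 0, 0, 0, 0, 0]]

```text
time: 12.88
tool_pos: [0.4984, -0.1795, 0.3189]
ee_rot: [0.707, 0.707, 0.002, 0.005]
wrist_force: [-0.4, 0.4, -1.2]
grip_width: 0.052
```

Run:
```python
from h import *
st();im,d,cp=cap('scene'); cv2.imwrite('pics/s7.png',cv2.resize(im[100:300,60:300],None,fx=3,fy=3)[:,:,::-1])
plan([[.50,.0,.31],[.468,.394,.25],[.468,.394,.20]],.1,psi_end=np.pi/2,step=.05)
```

```text
t 12.88 tcp [ 0.4984 -0.1795  0.3189] psi 1.571 zax [ 0.009 -0.004 -1.   ] F [-0.4  0.4 -1.2] w 0.052 j [-0.44 -0.07  1.67  0.    1.54 -0.44]
[[0.1,4.5,0.1,0.1,0,0,np.float64(0.0)],[0.1,4.5,0.0,0.2,0,0,np.float64(0.0)],[0.1,4.4,0.1,0.1,0,0,np.float64(0.0)],[0.1,4.5,0.1,0.2,0,0,np.float64(0.0)],[0.1,4.9,-0.4,0.7,0,0,np.float64(0.0)],[0.1,5.0,-0.4,0.8,0,0,np.float64(0.0)],[0.1,4.9,-0.4,0.7,0,0,np.float64(0.0)],[0.1,4.9,-0.4,0.8,0,0,np.float64(0.0)]]
[[0.1,4.9,-0.4,0.7,0,0,np.float64(0.0)],[0.1,5.0,-0.4,0.8,0,0,np.float64(0.0)],[0.1,4.9,-0.4,0.7,0,0,np.float64(0.0)],[0.1,4.9,-0.4,0.8,0,0,np.float64(0.0)],[0.1,0.0,-0.0,5.0,0,0,np.float64(0.0)]]
end [0.4681 0.394  0.1998] 1.5715
```

View pics/s7.png

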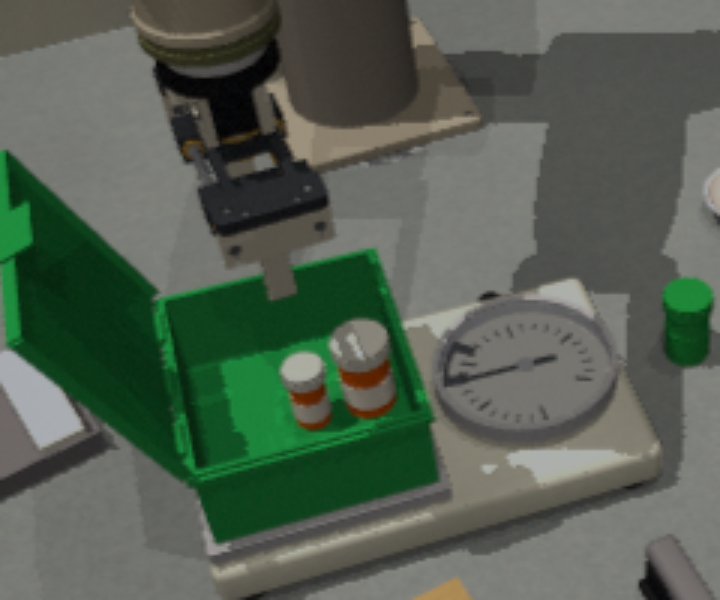

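Call:
apply_moves:
  motion:
    - [[0.1, 4.5, 0.1, 0.1, 0, 0, 0], [0.1, 4.5, 0, 0.2, 0, 0, 0], [0.1, 4.5, 0.1, 0.1, 0, 0, 0], [0.1, 4.5, 0.1, 0.2, 0, 0, 0], [0.1, 4.9, -0.4, 0.7, 0, 0, 0], [0.1, 4.9, -0.4, 0.8, 0, 0, 0], [0.1, 4.9, -0.4, 0.7, 0, 0, 0], [0.1, 4.9, -0.4, 0.8, 0, 0, 0]]

```text
time: 13.92
tool_pos: [0.482, 0.1989, 0.2748]
ee_rot: [0.707, 0.707, -0.001, -0.001]
wrist_force: [1.4, -0.5, 0.3]
grip_width: 0.0511
```

Run:
```python
from h import *
st(); im,d,cp=cap('top'); P=cloud(cp,d); cv2.imwrite('pics/t8.png',cv2.resize(im[170:290,270:380],None,fx=5,fy=5,interpolation=cv2.INTER_CUBIC)[:,:,::-1])
for n in('small1','large1'):
    for r in ctrl.outline_of('top',n):
        m=r['mask']&(d>0); q=P[m]; zt=np.percentile(q[:,2],97); s=q[q[:,2]>zt-.004]; print(n,r['conf'],np.round(r['position']),zt,((s.max(0)+s.min(0))/2).round(3)[:2])
plan([[.468,.394,.25],[.468,.394,.20]],.1,psi_end=np.pi/2,step=.05)
```

```text
t 13.93 tcp [0.482  0.1989 0.2748] psi 1.571 zax [-0.002 -0.001 -1.   ] F [ 1.4 -0.5  0.3] w 0.0511 j [ 0.29 -0.07  1.74 -0.    1.47  0.29]
small1 0.77 [408. 230.] 0.13409731443442394 [ 0.494 -0.174]
small1 0.66 [198. 143.] 0.09078552478540357 [0.715 0.297]
large1 0.93 [385. 230.] 0.14621765012385718 [ 0.496 -0.126]
large1 0.78 [259. 233.] 0.07558090743347769 [0.495 0.153]
large1 0.52 [148. 198.] 0.07550642951842107 [0.551 0.332]
[[0.1,4.9,-0.3,0.6,0,0,np.float64(0.3)],[0.1,4.8,-0.4,0.6,0,0,np.float64(-0.0)],[0.1,4.9,-0.3,0.6,0,0,np.float64(-0.0)],[0.1,4.9,-0.3,0.6,0,0,np.float64(-0.0)],[0.1,-0.0,-0.0,5.0,0,0,np.float64(-0.0)]]
end [0.4685 0.3941 0.2003] 1.57
```

View pics/t8.png

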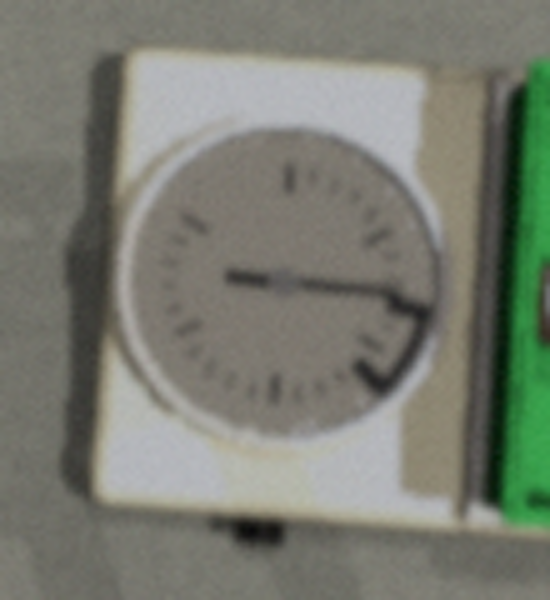

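Call:
apply_moves:
  motion:
    - [[0.1, 4.9, -0.3, 0.6, 0, 0, 0], [0.1, 4.8, -0.4, 0.6, 0, 0, 0], [0.1, 4.9, -0.3, 0.6, 0, 0, 0], [0.1, 4.9, -0.3, 0.6, 0, 0, 0], [0.1, 0, 0, 5.0, 0, 0, 0], [0.1, 0, 0, 0, 0, 0, 0]]

```text
time: 14.82
tool_pos: [0.4677, 0.3898, 0.1972]
ee_rot: [0.707, 0.707, -0.005, -0.001]
wrist_force: [-0.2, -0.7, -0.1]
grip_width: 0.0515
```

Run:
```python
from h import *
st(); im,d,cp=cap('scene'); cv2.imwrite('pics/s9.png',cv2.resize(im[60:260,260:480],None,fx=3,fy=3)[:,:,::-1])
```

```text
t 14.82 tcp [0.4677 0.3898 0.1972] psi 1.571 zax [-0.008 -0.006 -1.   ] F [-0.2 -0.7 -0.1] w 0.0515 j [ 0.61  0.23  1.57 -0.    1.35  0.61]
```

View pics/s9.png

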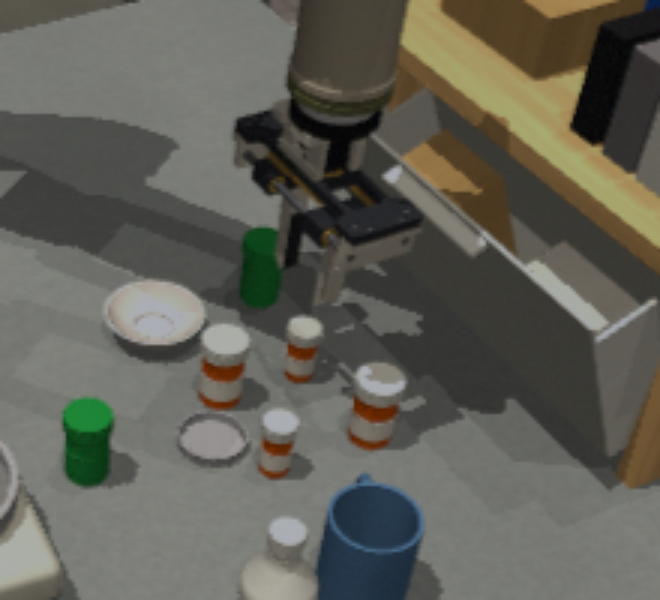

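Call:
apply_moves:
  motion:
    - [[0.1, 0.4, -0.1, 4.5, 0, 0, 0], [0.1, 0, 0, 4.0, 0, 0, 0], [0.1, 0, 0, 0.7, 0, 0, 0], [0.1, 0, 0, 0, 0, 0, 0], [-1, 0, 0, 0, 0, 0, 0], [-1, 0, 0, 0, 0, 0, 0], [-1, 0, 0, 0, 0, 0, 0]]

```text
time: 15.75
tool_pos: [0.4697, 0.397, 0.1123]
ee_rot: [0.707, 0.707, 0.001, 0.0]
wrist_force: [-0.4, -0.3, 5.0]
grip_width: 0.0316
```

Call:
apply_moves:
  motion:
    - [[-1, 0, 0, -4.5, 0, 0, 0], [-1, 0, 0, -5, 0, 0, 0], [-1, 0, 0, 0, 0, 0, 0]]

```text
time: 16.12
tool_pos: [0.4713, 0.3982, 0.2119]
ee_rot: [0.707, 0.707, 0.005, 0.001]
wrist_force: [-0.1, 0.0, -0.7]
grip_width: 0.0317
```

Run:
```python
from h import *
st(); plan([[.49,.2,.32],[.495,0,.32],[.4905,-.219,.32]],-1,step=.045)
```

```text
t 16.12 tcp [0.4713 0.3982 0.2119] psi 1.572 zax [ 0.008  0.006 -1.   ] F [-0.1  0.  -0.7] w 0.0317 j [0.62 0.23 1.55 0.   1.36 0.62]
[[-1,-4.0,0.4,-2.2,0,0,np.float64(-0.0)],[-1,-3.9,0.3,-2.1,0,0,np.float64(-0.0)],[-1,-4.0,0.4,-2.2,0,0,np.float64(-0.0)],[-1,-4.0,0.4,-2.2,0,0,np.float64(-0.0)],[-1,-3.9,0.4,-2.1,0,0,np.float64(-0.0)],[-1,-4.0,0.1,-0.0,0,0,np.float64(-0.0)],[-1,-4.0,0.0,-0.0,0,0,np.float64(-0.0)],[-1,-4.0,0.1,-0.0,0,0,np.float64(-0.0)]]
[[-1,-4.0,0.1,-0.0,0,0,np.float64(-0.0)],[-1,-4.0,0.1,-0.0,0,0,np.float64(-0.0)],[-1,-4.4,-0.1,-0.0,0,0,np.float64(-0.0)],[-1,-4.4,-0.0,-0.0,0,0,np.float64(-0.0)],[-1,-4.4,-0.1,-0.0,0,0,np.float64(-0.0)],[-1,-4.3,-0.1,-0.0,0,0,np.float64(-0.0)],[-1,-4.4,-0.1,-0.0,0,0,np.float64(-0.0)]]
end [ 0.4908 -0.2188  0.3199] 1.5715
```

Call:
apply_moves:
  motion:
    - [[-1, -4.0, 0.4, -2.2, 0, 0, 0], [-1, -4.0, 0.3, -2.1, 0, 0, 0], [-1, -4.0, 0.4, -2.2, 0, 0, 0], [-1, -4.0, 0.4, -2.2, 0, 0, 0], [-1, -4.0, 0.4, -2.1, 0, 0, 0], [-1, -4.0, 0.1, 0, 0, 0, 0], [-1, -4.0, 0, 0, 0, 0, 0], [-1, -4.0, 0.1, 0, 0, 0, 0]]

```text
time: 17.12
tool_pos: [0.4897, 0.0752, 0.3128]
ee_rot: [0.707, 0.707, -0.0, -0.0]
wrist_force: [0.2, 0.5, -0.4]
grip_width: 0.0319
```

Call:
apply_moves:
  motion:
    - [[-1, -4.0, 0.1, 0, 0, 0, 0], [-1, -4.0, 0.1, 0, 0, 0, 0], [-1, -4.4, -0.1, 0, 0, 0, 0], [-1, -4.4, 0, 0, 0, 0, 0], [-1, -4.4, -0.1, 0, 0, 0, 0], [-1, -4.3, -0.1, 0, 0, 0, 0], [-1, -4.4, -0.1, 0, 0, 0, 0], [-1, 0, 0, 0, 0, 0, 0]]

```text
time: 18.12
tool_pos: [0.4876, -0.2249, 0.3124]
ee_rot: [0.708, 0.706, -0.001, -0.001]
wrist_force: [-0.2, 0.3, -0.5]
grip_width: 0.0322
```

Run:
```python
from h import *
st(); im,d,cp=cap('scene'); cv2.imwrite('pics/s10.png',cv2.resize(im[100:300,60:300],None,fx=3,fy=3)[:,:,::-1])
```

```text
t 18.12 tcp [ 0.4876 -0.2249  0.3124] psi 1.568 zax [-0.002  0.    -1.   ] F [-0.2  0.3 -0.5] w 0.0322 j [-0.53 -0.04  1.65 -0.    1.54 -0.52]
```

View pics/s10.png

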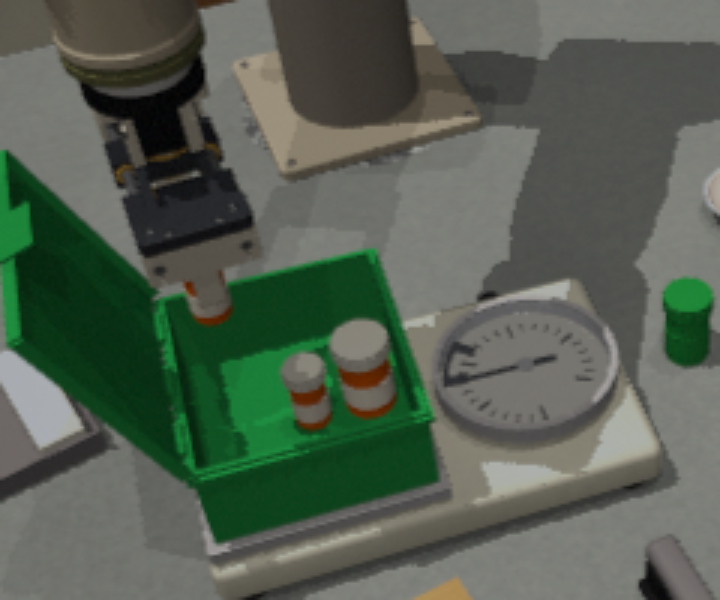

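Call:
apply_moves:
  motion:
    - [[-1, 0.5, 0.2, 4.0, 0, 0, 0], [-1, 0, 0, 4.0, 0, 0, 0], [-1, 0, 0, 3.5, 0, 0, 0], [-1, 0, 0, 0.8, 0, 0, 0], [-1, 0, 0, 0, 0, 0, 0], [-1, 0, 0, 0, 0, 0, 0]]

```text
time: 18.92
tool_pos: [0.4914, -0.2177, 0.1927]
ee_rot: [0.707, 0.707, 0.0, 0.001]
wrist_force: [0.1, -1.6, 0.1]
grip_width: 0.0315
```

Run:
```python
from h import *
st(); im,d,cp=cap('scene'); cv2.imwrite('pics/s11.png',cv2.resize(im[100:300,60:300],None,fx=3,fy=3)[:,:,::-1])
```

```text
t 18.93 tcp [ 0.4914 -0.2177  0.1927] psi 1.572 zax [ 0.003 -0.001 -1.   ] F [ 0.1 -1.6  0.1] w 0.0315 j [-0.51  0.04  1.79  0.    1.31 -0.51]
```

View pics/s11.png

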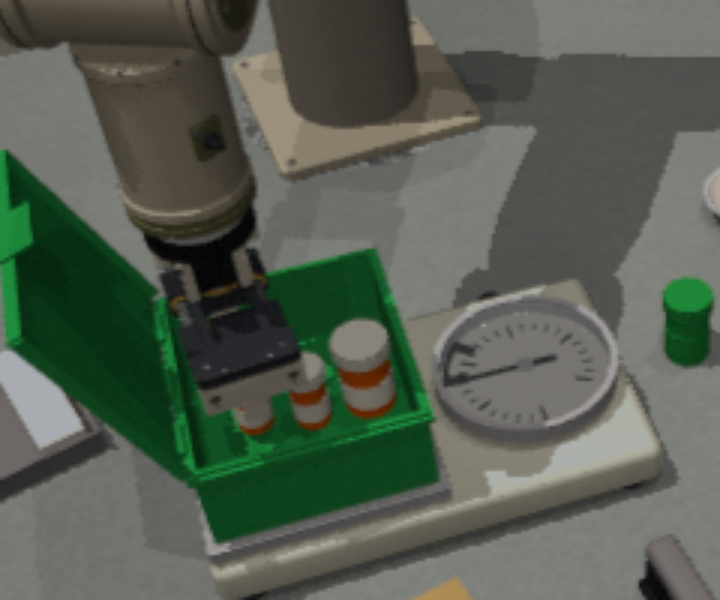

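Call:
apply_moves:
  motion:
    - [[-1, 0, 0, 0.9, 0, 0, 0], [-1, 0, 0, 0, 0, 0, 0], [-0.25, 0, 0, 0, 0, 0, 0], [0, 0, 0, 0, 0, 0, 0], [0.2, 0, 0, 0, 0, 0, 0], [0.2, 0, 0, -3, 0, 0, 0], [0.2, 0, 0, -5, 0, 0, 0], [0.2, 0, 0, -6, 0, 0, 0]]

```text
time: 19.98
tool_pos: [0.4897, -0.2172, 0.3221]
ee_rot: [0.707, 0.707, -0.0, -0.001]
wrist_force: [0.7, -0.1, 0.8]
grip_width: 0.0557
```

Run:
```python
from h import *
st(); im,d,cp=cap('scene'); cv2.imwrite('pics/s12.png',cv2.resize(im[100:300,60:300],None,fx=3,fy=3)[:,:,::-1])
im,d,cp=cap('top'); cv2.imwrite('pics/t12.png',cv2.resize(im[170:290,270:470],None,fx=4,fy=4,interpolation=cv2.INTER_CUBIC)[:,:,::-1])
```

```text
t 19.98 tcp [ 0.4897 -0.2172  0.3221] psi 1.571 zax [-0.002  0.001 -1.   ] F [ 0.7 -0.1  0.8] w 0.0557 j [-0.51 -0.05  1.64  0.    1.56 -0.51]
```

View pics/s12.png

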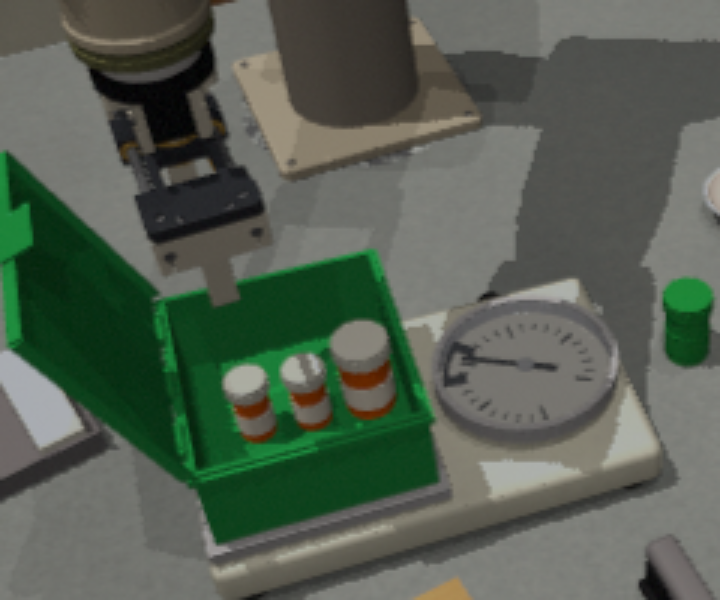

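View pics/t12.png

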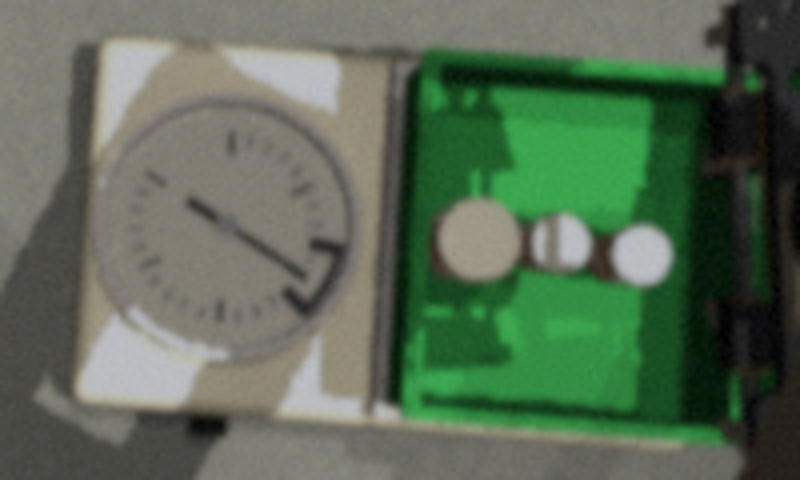

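Run:
```python
from h import *
plan([[.488,-.217,.46],[.473,-.415,.46]],-1,step=.045)
```

```text
[[-1,0.1,-0.2,-4.3,0,0,np.float64(-0.0)],[-1,0.0,-0.1,-4.3,0,0,np.float64(-0.0)],[-1,0.1,-0.2,-4.4,0,0,np.float64(-0.0)],[-1,-4.0,-0.3,0.0,0,0,np.float64(-0.0)],[-1,-3.9,-0.3,0.0,0,0,np.float64(-0.0)],[-1,-4.0,-0.3,0.0,0,0,np.float64(-0.0)],[-1,-4.0,-0.3,0.0,0,0,np.float64(-0.0)],[-1,-3.9,-0.3,0.0,0,0,np.float64(-0.0)]]
end [ 0.4729 -0.4149  0.4604] 1.5714
```

Call:
apply_moves:
  motion:
    - [[0.2, 0, 0, -4.4, 0, 0, 0], [-1, 0, 0, -4.4, 0, 0, 0], [-1, 0, 0, -4.6, 0, 0, 0], [-1, -4.0, -0.3, 0, 0, 0, 0], [-1, -4.0, -0.3, 0, 0, 0, 0], [-1, -4.0, -0.3, 0, 0, 0, 0], [-1, -4.0, -0.3, 0, 0, 0, 0], [-1, -4.0, -0.3, 0, 0, 0, 0]]

```text
time: 21.08
tool_pos: [0.4753, -0.4189, 0.4553]
ee_rot: [0.707, 0.707, 0.0, -0.0]
wrist_force: [-0.1, 0.2, -0.2]
grip_width: 0.0008
```

Run:
```python
from h import *
st(); im,d,cp=cap('scene','s13.png'); im,d,cp=cap('top','t13.png');P=cloud(cp,d)
hsv=cv2.cvtColor(im,cv2.COLOR_RGB2HSV)
g=(hsv[...,0]>45)&(hsv[...,0]<75)&(hsv[...,1]>150)&(d>0)&(P[...,2]>.17);q=P[g]; print(q.min(0),q.max(0))
```

```text
t 21.07 tcp [ 0.4753 -0.4189  0.4553] psi 1.571 zax [-0.  0. -1.] F [-0.1  0.2 -0.2] w 0.0008 j [-0.8   0.22  1.12  0.    1.81 -0.8 ]
[ 0.38482869 -0.34581724  0.17000498] [0.57989166 0.59692969 0.32142418]
```

View pics/s13.png

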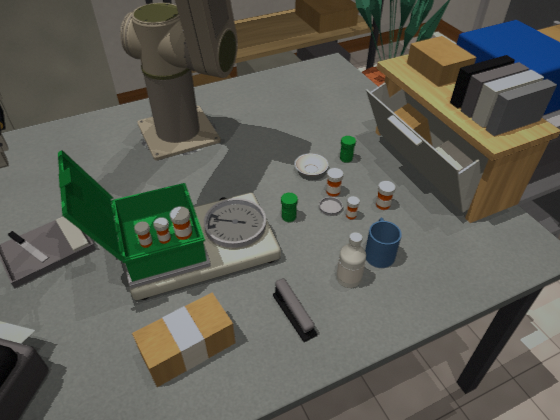

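Call:
apply_moves:
  motion:
    - [[-1, 0, 0, 4.8, 0, 0, 0], [-1, 0, 0, 4.8, 0, 0, 0], [-1, 3, 0.2, 0, 0, 0, 0], [-1, 2.5, 0.2, 0, 0, 0, 0], [-1, 2.5, 0.2, 0, 0, 0, 0], [-1, 2.5, 0.2, 0, 0, 0, 0], [-1, 2.5, 0.2, 0, 0, 0, 0]]

```text
time: 22.05
tool_pos: [0.4855, -0.2861, 0.3599]
ee_rot: [0.707, 0.707, 0.0, 0.0]
wrist_force: [1.1, -0.5, 1.8]
grip_width: 0.0006
```

Run:
```python
from h import *
st(); im,d,cp=cap('scene'); cv2.imwrite('pics/s14.png',cv2.resize(im[60:300,0:300],None,fx=2.5,fy=2.5)[:,:,::-1])
```

```text
t 22.05 tcp [ 0.4855 -0.2861  0.3599] psi 1.571 zax [ 0. -0. -1.] F [ 1.1 -0.5  1.8] w 0.0006 j [-0.62  0.01  1.51  0.    1.62 -0.62]
```

View pics/s14.png

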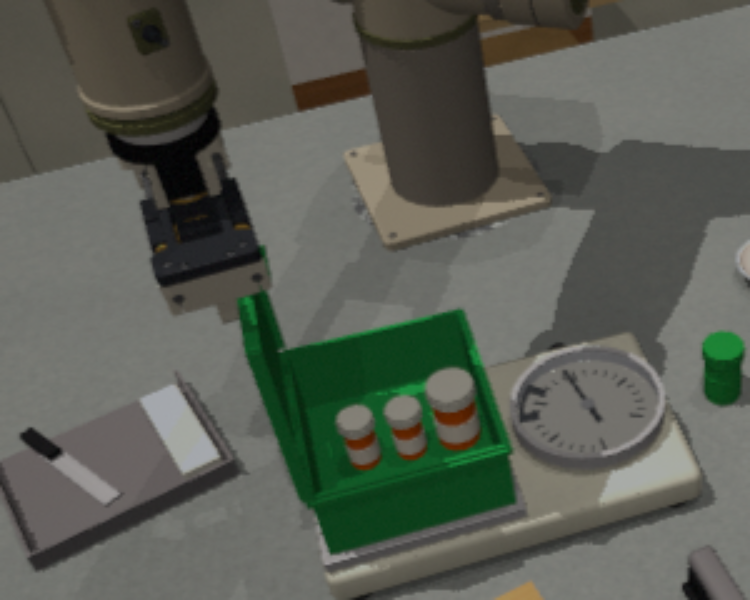

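Call:
apply_moves:
  motion:
    - [[-1, 2.9, 0.2, 0, 0, 0, 0], [-1, 2.9, 0.2, 0, 0, 0, 0], [-1, 2.9, 0.2, 0, 0, 0, 0], [-1, 2.0, 0.1, 1.8, 0, 0, 0], [-1, 2.0, 0.1, 1.8, 0, 0, 0]]

```text
time: 22.72
tool_pos: [0.4935, -0.1594, 0.3236]
ee_rot: [0.707, 0.707, 0.0, 0.0]
wrist_force: [0.4, -1.4, 0.6]
grip_width: 0.0006
```

Run:
```python
from h import *
st(); im,d,cp=cap('scene'); cv2.imwrite('pics/s15.png',cv2.resize(im[60:300,0:300],None,fx=2.5,fy=2.5)[:,:,::-1])
```

```text
t 22.73 tcp [ 0.4935 -0.1594  0.3236] psi 1.572 zax [ 0.001 -0.    -1.   ] F [ 0.4 -1.4  0.6] w 0.0006 j [-0.41 -0.1   1.68  0.    1.56 -0.41]
```

View pics/s15.png

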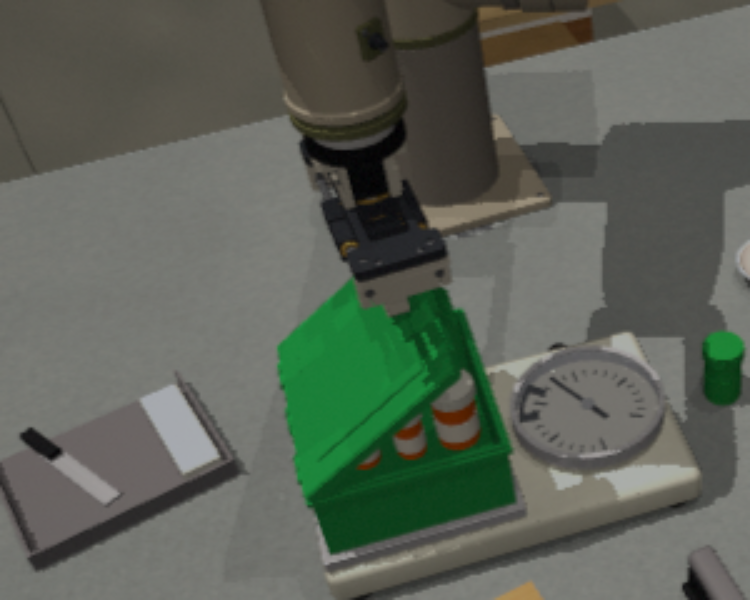

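Call:
apply_moves:
  motion:
    - [[-1, 1.5, 0.1, 2.0, 0, 0, 0], [-1, 1.5, 0.1, 2.0, 0, 0, 0], [-1, 0.8, 0, 2.5, 0, 0, 0], [-1, 0, 0, 2.0, 0, 0, 0], [-1, 0, 0, 0, 0, 0, 0]]

```text
time: 23.4
tool_pos: [0.4942, -0.1218, 0.2367]
ee_rot: [0.707, 0.707, -0.001, -0.002]
wrist_force: [0.1, -0.8, 0.6]
grip_width: 0.0005
```

Run:
```python
from h import *
st(); im,d,cp=cap('scene'); cv2.imwrite('pics/s16.png',cv2.resize(im[60:300,0:300],None,fx=2.5,fy=2.5)[:,:,::-1])
```

```text
t 23.4 tcp [ 0.4942 -0.1218  0.2367] psi 1.572 zax [-0.004  0.001 -1.   ] F [ 0.1 -0.8  0.6] w 0.0005 j [-0.34 -0.07  1.82  0.    1.4  -0.34]
```

View pics/s16.png

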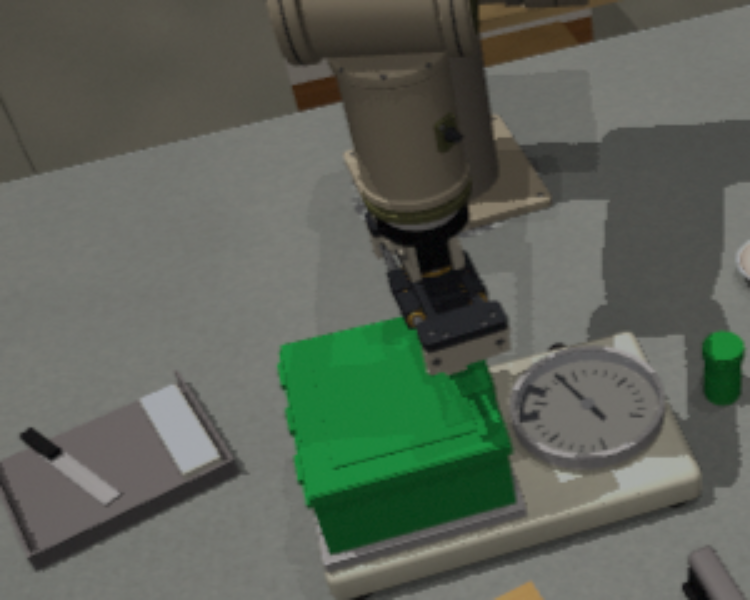

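Call:
apply_moves:
  motion:
    - [[-1, 0, 0, 0.6, 0, 0, 0], [-1, 0, 0, 0.6, 0, 0, 0], [-1, 0, 0, 0, 0, 0, 0]]

```text
time: 23.82
tool_pos: [0.4958, -0.1228, 0.2273]
ee_rot: [0.707, 0.707, 0.0, 0.001]
wrist_force: [2.6, -0.5, 4.2]
grip_width: 0.0006
```

```bash
python3 -c "
from h import *
st()"
```

```text
t 23.82 tcp [ 0.4958 -0.1228  0.2273] psi 1.571 zax [ 0.002 -0.    -1.   ] F [ 2.6 -0.5  4.2] w 0.0006 j [-0.34 -0.06  1.83  0.    1.38 -0.34]
```

Call:
apply_moves:
  motion:
    - [[-1, 0, 0, 0.4, 0, 0, 0], [-1, 0, 0, 0.3, 0, 0, 0], [-1, 0, 0, 0, 0, 0, 0]]

```text
time: 24.2
tool_pos: [0.4962, -0.1228, 0.2259]
ee_rot: [0.707, 0.707, 0.001, 0.002]
wrist_force: [-19.3, 7.7, 44.1]
grip_width: 0.0001
```

```bash
python3 -c "
from h import *
st(); im,d,cp=cap('scene'); cv2.imwrite('pics/s17.png',cv2.resize(im[60:300,0:300],None,fx=2.5,fy=2.5)[:,:,::-1])"
```

```text
t 24.2 tcp [ 0.4962 -0.1228  0.2259] psi 1.572 zax [ 0.003 -0.001 -1.   ] F [-19.3   7.7  44.1] w 0.0001 j [-0.34 -0.06  1.83 -0.    1.37 -0.34]
```

View pics/s17.png

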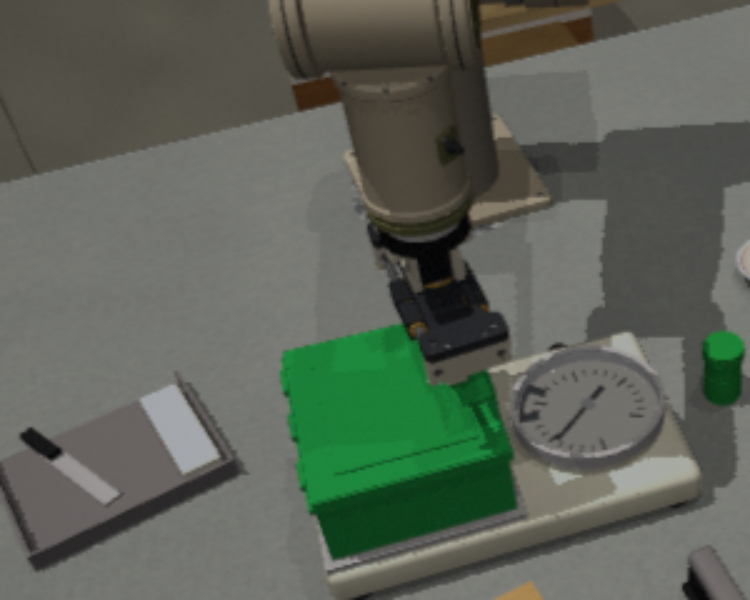

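Call:
apply_moves:
  motion:
    - [[-1, 0, 0, -1.0, 0, 0, 0], [-1, 0, 0, -3, 0, 0, 0], [-1, 0, 0, -5, 0, 0, 0], [-1, -2, -4, -4, 0, 0, 0], [-1, -2, -4, -3, 0, 0, 0], [-1, 0, 0, 0, 0, 0, 0], [-1, 0, 0, 0, 0, 0, 0], [-1, 0, 0, 0, 0, 0, 0]]

```text
time: 25.25
tool_pos: [0.4155, -0.1621, 0.3782]
ee_rot: [0.707, 0.708, -0.0, -0.001]
wrist_force: [0.2, 0.3, -0.2]
grip_width: 0.0005
```

Run:
```python
from h import *
st(); im,d,cp=cap('scene'); cv2.imwrite('pics/s18.png',cv2.resize(im[60:300,0:300],None,fx=2.5,fy=2.5)[:,:,::-1]); cv2.imwrite('pics/s18b.png',im[:,:,::-1])
P=cloud(cp,d); hsv=cv2.cvtColor(im,cv2.COLOR_RGB2HSV)
g=(hsv[...,0]>45)&(hsv[...,0]<75)&(hsv[...,1]>150)&(d>0)&(P[...,2]>.13)&(P[...,2]<.2)&(P[...,1]<-.1)&(P[...,1]>-.25);q=P[g]
A=np.c_[q[:,:2]-[.4935,-.18],np.ones(len(q))]; 
for _ in range(3):
    c=np.linalg.lstsq(A,q[:,2],rcond=None)[0]; r=abs(A@c-q[:,2]); k=r<.003; A=A[k];q=q[k]
print('lid plane slope x,y,z0',c.round(4),len(q))
im,d,cp=cap('top'); cv2.imwrite('pics/t18.png',cv2.resize(im[170:290,270:470],None,fx=4,fy=4,interpolation=cv2.INTER_CUBIC)[:,:,::-1])
```

```text
t 25.25 tcp [ 0.4155 -0.1621  0.3782] psi 1.572 zax [-0.002  0.001 -1.   ] F [ 0.2  0.3 -0.2] w 0.0005 j [-0.49 -0.31  1.77  0.    1.69 -0.49]
lid plane slope x,y,z0 [-0.0122 -0.0028  0.1537] 3393
```

View pics/s18.png

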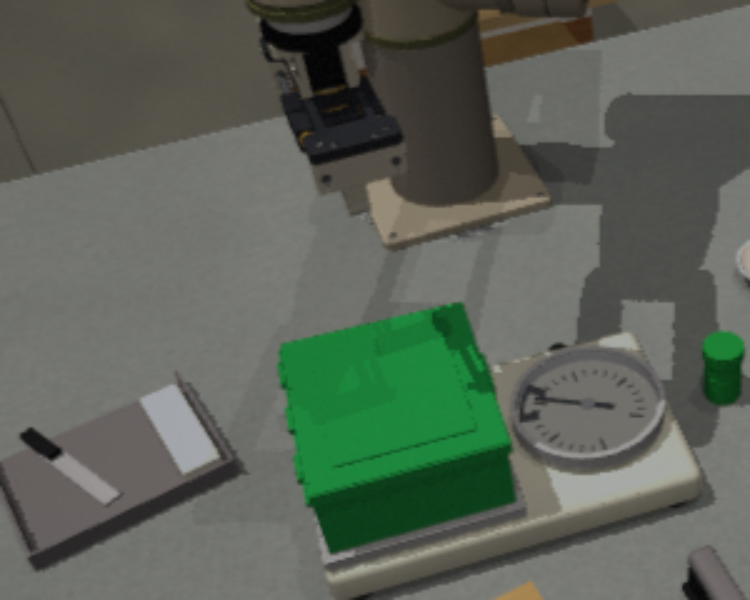

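View pics/t18.png

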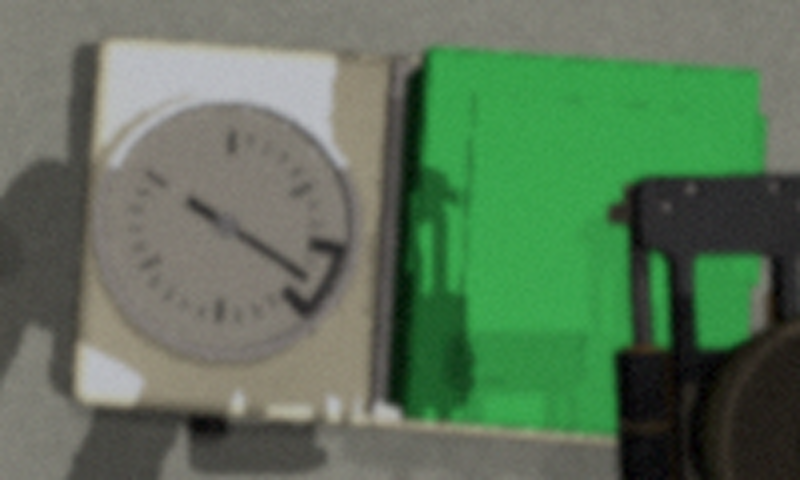

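View pics/s18b.png

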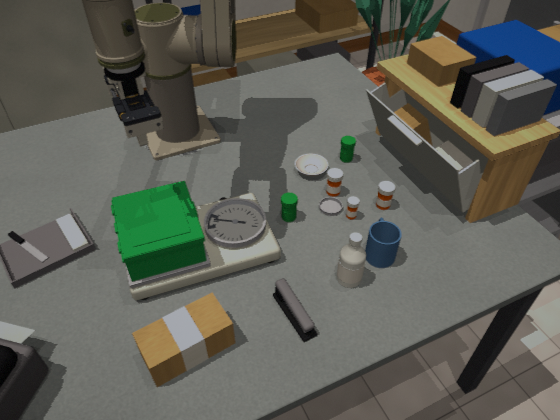

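The lid lies flat (slope −0.003 rad along y), the pointer sits mid-band, and the remaining vials and bystanders are still standing in place. Handing in.

```bash
python3 -c "
from plant import ctrl
print(ctrl.job_done())"
```

```text
the job is handed in; nothing more can be done
None
```

The courier load is made up and the job is handed in, at about 25 s on the robot's clock. No verdict was reported.

I stood one large vial (about 108 g) and two small ones (about 43 g each) in the organizer. I then pushed the lid over from behind and pressed it shut.

- **Scale:** the last pictures show the pointer mid-way between the tabs, at about 194 g. I read the limits as roughly 164 to 225 g.
- **Lid:** the fitted lid plane is level to about 0.003 rad in the hinge direction, so it is shut.
- **Vials:** the three in the organizer stood upright when last seen, before the lid closed. The two large and one small vials I did not use still stand on the counter.
- **Other things:** by eye, the cap, dish, stapler, bottle, carton and mug look unmoved. I did not measure them.

Two things did not go cleanly:
- **First small vial:** some moves stopped short, so it came down about 1 cm too close to the large one. It probably nudged the large vial about 5 mm; I lifted it, moved it over and set it down again.
- **Lid press:** the fingertips read about 44 N (vertical) at the wrist for a moment, more than I intended. That is below the 120 N wrist limit, and only the fingertips were on the lid, but it is above the 40 N limit set for the arm and gripper body.

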